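# Move the bottle row to the other rack in reverse order

## Task

First set the wooden riser, socket up, in the well of the empty rack where the little dropper bottle will have to stand. Then move the three bottles one at a time, each straight from the full rack into its well of the empty rack, so that the row ends up in reverse order (the leftmost bottle becomes the rightmost and the other way round, the middle one stays in the middle), with the dropper bottle standing in the socket of the riser. Leave each bottle where it is until its turn, keep the bottles upright, and do not disturb the paint cup.

Things in the scene. Friction and masses are not known exactly. Their poses are not given: they have to be found in the camera images.
- rack_full: wooden rack holding the three bottles at the start: a bar 96 mm wide (its x), 290 mm long (its y), 18 mm high (24 mm at the dark end battens), fixed; origin at its underside's centre, +y end to the robot's left (turned up to 9 degrees). Three round wells, 72 mm across, 8 mm deep (floor 10 mm above the origin), at its y = -90, 0, +90 mm. Which bottle is in which well varies
- rack_empty: second wooden rack, empty at the start, same sizes as the first (wells 72 mm across, 8 mm deep, floor 10 mm above its origin, at its y = -90, 0, +90 mm), roughly parallel to it, nearer or farther, fixed; origin at its underside's centre, +y end to the robot's left. Reverse order: a bottle from the first rack's well at y goes into this rack's well at -y
- riser: turned riser of pale wood, a round block 56 mm across and 34 mm high, standing free on the table at the start; origin at the centre of its underside, z up; its top has a round socket 40 mm across and 6 mm deep (socket floor 28 mm above the origin). Set in a well, its top stands 26 mm above the rack's top. About 50 g
- tall_bottle: the tallest bottle: white round bottle 55 mm across and 158 mm high with a black screw cap (30 mm across, from 133 mm up to the top; the shoulder narrows below it); origin at the centre of its underside, z up. About 200 g
- flip_bottle: the middle-sized bottle: white round bottle 54 mm across and 135 mm high with a white flip cap that stays shut (about 34 mm across from 107 mm up to the top); origin at the centre of its underside, z up. About 200 g
- dropper: the little dropper bottle: round, 29 mm across up to 49 mm, then a cap 22 mm across up to its full height of 73 mm; origin at the centre of its underside, z up. About 40 g
- paint_cup: bystander: lidded clear plastic portion cup of ochre paint, 71 mm across and 55 mm high, loose on the table; origin at the centre of its underside
Not all that is in view belongs to the job. What is shaped like the dropper but pink is not meant. Of the things shaped like the riser, the wood one is meant.

How it is judged (in metres and radians):
On the way, in this order (a step that is already met when the one before it is completed fails the run):
1. the riser stands in the well of the empty rack that mirrors the dropper bottle's place, while the dropper bottle still stands in the full rack (distance of dropper from where it was at the start of the episode below 0.03 m and x of riser in the frame of rack_empty between -0.015 and 0.015 m and y of riser in the frame of rack_empty between -0.105 and 0.105 m and z of riser in the frame of rack_empty between 0.004 and 0.016 m and angle between riser's own z axis and vertical below 0.12 rad and ((y of dropper in the frame of rack_full below -0.06 m and y of riser in the frame of rack_empty above 0.06 m) or (y of dropper in the frame of rack_full between -0.03 and 0.03 m and y of riser in the frame of rack_empty between -0.03 and 0.03 m) or (y of dropper in the frame of rack_full above 0.06 m and y of riser in the frame of rack_empty below -0.06 m))), for 0.2 s.
2. one bottle stands in its mirrored well (the dropper bottle: on the riser); the other two still stand where they were ((distance of tall_bottle from where it was at the start of the episode below 0.03 m or (x of tall_bottle in the frame of rack_empty between -0.015 and 0.015 m and y of tall_bottle in the frame of rack_empty between -0.105 and 0.105 m and z of tall_bottle in the frame of rack_empty between 0.004 and 0.016 m and angle between tall_bottle's own z axis and vertical below 0.12 rad)) and (distance of flip_bottle from where it was at the start of the episode below 0.03 m or (x of flip_bottle in the frame of rack_empty between -0.015 and 0.015 m and y of flip_bottle in the frame of rack_empty between -0.105 and 0.105 m and z of flip_bottle in the frame of rack_empty between 0.004 and 0.016 m and angle between flip_bottle's own z axis and vertical below 0.12 rad)) and (distance of dropper from where it was at the start of the episode below 0.03 m or (horizontal distance between dropper and riser below 0.012 m and z of dropper in the frame of riser between 0.023 and 0.033 m and angle between dropper's own z axis and vertical below 0.12 rad)) and ((distance of tall_bottle from where it was at the start of the episode below 0.03 m and y of tall_bottle in the frame of rack_full below -0.06 m) or (distance of flip_bottle from where it was at the start of the episode below 0.03 m and y of flip_bottle in the frame of rack_full below -0.06 m) or (distance of dropper from where it was at the start of the episode below 0.03 m and y of dropper in the frame of rack_full below -0.06 m) or (distance of tall_bottle from where it was at the start of the episode above 0.1 m and y of tall_bottle in the frame of rack_empty above 0.06 m) or (distance of flip_bottle from where it was at the start of the episode above 0.1 m and y of flip_bottle in the frame of rack_empty above 0.06 m) or (distance of dropper from where it was at the start of the episode above 0.1 m and y of dropper in the frame of rack_empty above 0.06 m)) and ((distance of tall_bottle from where it was at the start of the episode below 0.03 m and y of tall_bottle in the frame of rack_full between -0.03 and 0.03 m) or (distance of flip_bottle from where it was at the start of the episode below 0.03 m and y of flip_bottle in the frame of rack_full between -0.03 and 0.03 m) or (distance of dropper from where it was at the start of the episode below 0.03 m and y of dropper in the frame of rack_full between -0.03 and 0.03 m) or (distance of tall_bottle from where it was at the start of the episode above 0.1 m and y of tall_bottle in the frame of rack_empty between -0.03 and 0.03 m) or (distance of flip_bottle from where it was at the start of the episode above 0.1 m and y of flip_bottle in the frame of rack_empty between -0.03 and 0.03 m) or (distance of dropper from where it was at the start of the episode above 0.1 m and y of dropper in the frame of rack_empty between -0.03 and 0.03 m)) and ((distance of tall_bottle from where it was at the start of the episode below 0.03 m and y of tall_bottle in the frame of rack_full above 0.06 m) or (distance of flip_bottle from where it was at the start of the episode below 0.03 m and y of flip_bottle in the frame of rack_full above 0.06 m) or (distance of dropper from where it was at the start of the episode below 0.03 m and y of dropper in the frame of rack_full above 0.06 m) or (distance of tall_bottle from where it was at the start of the episode above 0.1 m and y of tall_bottle in the frame of rack_empty below -0.06 m) or (distance of flip_bottle from where it was at the start of the episode above 0.1 m and y of flip_bottle in the frame of rack_empty below -0.06 m) or (distance of dropper from where it was at the start of the episode above 0.1 m and y of dropper in the frame of rack_empty below -0.06 m)) and distance of any of tall_bottle, flip_bottle, dropper from where it was at the start of the episode above 0.1 m), for 0.2 s.
3. two bottles stand in their mirrored wells; the last still stands where it was ((distance of tall_bottle from where it was at the start of the episode below 0.03 m or (x of tall_bottle in the frame of rack_empty between -0.015 and 0.015 m and y of tall_bottle in the frame of rack_empty between -0.105 and 0.105 m and z of tall_bottle in the frame of rack_empty between 0.004 and 0.016 m and angle between tall_bottle's own z axis and vertical below 0.12 rad)) and (distance of flip_bottle from where it was at the start of the episode below 0.03 m or (x of flip_bottle in the frame of rack_empty between -0.015 and 0.015 m and y of flip_bottle in the frame of rack_empty between -0.105 and 0.105 m and z of flip_bottle in the frame of rack_empty between 0.004 and 0.016 m and angle between flip_bottle's own z axis and vertical below 0.12 rad)) and (distance of dropper from where it was at the start of the episode below 0.03 m or (horizontal distance between dropper and riser below 0.012 m and z of dropper in the frame of riser between 0.023 and 0.033 m and angle between dropper's own z axis and vertical below 0.12 rad)) and ((distance of tall_bottle from where it was at the start of the episode below 0.03 m and y of tall_bottle in the frame of rack_full below -0.06 m) or (distance of flip_bottle from where it was at the start of the episode below 0.03 m and y of flip_bottle in the frame of rack_full below -0.06 m) or (distance of dropper from where it was at the start of the episode below 0.03 m and y of dropper in the frame of rack_full below -0.06 m) or (distance of tall_bottle from where it was at the start of the episode above 0.1 m and y of tall_bottle in the frame of rack_empty above 0.06 m) or (distance of flip_bottle from where it was at the start of the episode above 0.1 m and y of flip_bottle in the frame of rack_empty above 0.06 m) or (distance of dropper from where it was at the start of the episode above 0.1 m and y of dropper in the frame of rack_empty above 0.06 m)) and ((distance of tall_bottle from where it was at the start of the episode below 0.03 m and y of tall_bottle in the frame of rack_full between -0.03 and 0.03 m) or (distance of flip_bottle from where it was at the start of the episode below 0.03 m and y of flip_bottle in the frame of rack_full between -0.03 and 0.03 m) or (distance of dropper from where it was at the start of the episode below 0.03 m and y of dropper in the frame of rack_full between -0.03 and 0.03 m) or (distance of tall_bottle from where it was at the start of the episode above 0.1 m and y of tall_bottle in the frame of rack_empty between -0.03 and 0.03 m) or (distance of flip_bottle from where it was at the start of the episode above 0.1 m and y of flip_bottle in the frame of rack_empty between -0.03 and 0.03 m) or (distance of dropper from where it was at the start of the episode above 0.1 m and y of dropper in the frame of rack_empty between -0.03 and 0.03 m)) and ((distance of tall_bottle from where it was at the start of the episode below 0.03 m and y of tall_bottle in the frame of rack_full above 0.06 m) or (distance of flip_bottle from where it was at the start of the episode below 0.03 m and y of flip_bottle in the frame of rack_full above 0.06 m) or (distance of dropper from where it was at the start of the episode below 0.03 m and y of dropper in the frame of rack_full above 0.06 m) or (distance of tall_bottle from where it was at the start of the episode above 0.1 m and y of tall_bottle in the frame of rack_empty below -0.06 m) or (distance of flip_bottle from where it was at the start of the episode above 0.1 m and y of flip_bottle in the frame of rack_empty below -0.06 m) or (distance of dropper from where it was at the start of the episode above 0.1 m and y of dropper in the frame of rack_empty below -0.06 m)) and (distance of each of tall_bottle, flip_bottle from where it was at the start of the episode above 0.1 m or distance of each of tall_bottle, dropper from where it was at the start of the episode above 0.1 m or distance of each of flip_bottle, dropper from where it was at the start of the episode above 0.1 m)), for 0.2 s.
At the end, for the whole second after the job is handed in: All three bottles stand in the second rack in reverse order and at rest: the tall and flip-cap bottles and the riser upright (7 degrees) down on the floors of wells (6 mm), the dropper upright in the riser's socket (height within 5 mm, 12 mm from the riser's centre) (x of riser in the frame of rack_empty between -0.015 and 0.015 m and y of riser in the frame of rack_empty between -0.105 and 0.105 m and z of riser in the frame of rack_empty between 0.004 and 0.016 m and angle between each of riser, tall_bottle, flip_bottle, dropper's own z axis and vertical below 0.12 rad and x of tall_bottle in the frame of rack_empty between -0.015 and 0.015 m and y of tall_bottle in the frame of rack_empty between -0.105 and 0.105 m and z of tall_bottle in the frame of rack_empty between 0.004 and 0.016 m and x of flip_bottle in the frame of rack_empty between -0.015 and 0.015 m and y of flip_bottle in the frame of rack_empty between -0.105 and 0.105 m and z of flip_bottle in the frame of rack_empty between 0.004 and 0.016 m and horizontal distance between dropper and riser below 0.012 m and z of dropper in the frame of riser between 0.023 and 0.033 m and linear speed of each of tall_bottle, flip_bottle, dropper, riser below 0.02 m/s); the robot touches nothing.
It fails at once if the paint cup is shifted by more than 30 mm (distance of paint_cup from where it was at the start of the episode above 0.03 m).
It fails at once if a bottle is tipped by more than 45 degrees (angle between any of tall_bottle, flip_bottle, dropper's own z axis and vertical above 0.785 rad).
It also fails if it takes over 109 s, if anything falls off the work surface, if the arm or the gripper's body presses on something with over 40 N, if the wrist force passes 120 N, or if a joint passes its speed limit or range.

## Robot

A 6-joint arm with a two-finger parallel gripper is mounted at the origin on a cart in front of the work surface, level with it; the furniture and walls round the work are solid. World frame = base frame: x ahead of the robot, y to its left, z up, the work surface at z = 0. Lengths are in mm, angles in rad, forces in N, time in s.
With the tool pointing down it reaches from about 400 to 825 mm from the base axis. Payload 7 kg.
Tool frame: the origin (TCP) lies at the very end of the fingers, on their centre line; the grasp point (between the pads) lies 19 mm behind it; z points along the fingers, y is the line along which they close (so a half turn about z gives the same grasp; the last joint's range is limited). The gripper opens to 88 mm and grips with 3 to 60 N. Pads are 19 mm wide; open, the fingers measure 130 mm over their backs; the gripper's body (78 mm by 193 mm) begins 47 mm behind the grasp point.
Start: joints at [1.407, 0.359, 0.012, 0, -1.224, -0.288], TCP at [294.7, 607.245, 194.761] pointing down, gripper open.
Joint ranges: [-3.07, 3.07], [-1.43, 2.12], [-1.02, 1.25], [-3.03, 1.67], [-3.05, -0], [-3.03, 3.03]. Speed limits (rad/s): [2.39, 2.39, 3.01, 3.14, 3.14, 3.14].

## Interface

Orientations are given as a unit quaternion [x, y, z, w].
In Python, from plant import bot gives the robot as it stands. Calls block until the motion is done:
- bot.move_ptp(position, orientation): joint-space move of the TCP to a pose.
- bot.line_to(position, velocity=150, ori=None): straight line of the TCP; ori=None keeps the orientation; velocity is the mean speed in mm/s.
- bot.move_joints(angles): joint-space move.
- bot.move_gripper(opening, force=None): finger opening in mm; force is the grip in N (None keeps the last); returns when the fingers have stopped.
- bot.pause(seconds).
- bot.solve_ik(position, orientation): joint angles nearest the present ones, or None.
- bot.read_state(): the state.
- bot.camera(name): name is "scene" or "top"; returns the picture (420x560x3 uint8, red, green, blue); there is no depth.
- bot.get_calibration(name): a dict with "fx", "fy", "cx", "cy" (pixels), "view" (4x4, takes a point from world to camera coordinates). Camera axes: x right, y up, looking along -z (the intrinsics and any distortion apply to the point x, -y, -z); pixel columns grow to the right and rows downward; lengths in mm; the calibration is good to about 2 mm. A picture is of the moment at which its call begins. get_calibration takes no time and is no camera call.
A pose or a line that the arm cannot do raises bot.Unreachable and nothing moves.
- bot.close_job(): hands the job in; it is judged then, once.
The state is a dict: "t": time; "joint_pos": joint angles; "qvel": joint speeds; "tau": joint torques, N m; "tcp_pos": TCP position; "eef_rot": TCP orientation; "contact_force": force on the tool from outside, world axes, zero at the start; "moment": the same for the moment, N m; "width": finger opening in mm; "finger_force": force on a finger pad.
Only numpy, scipy, OpenCV 4.12 (cv2) and the standard library are available. Lean on these libraries where they do the work, as an engineer would, in place of code of your own. Each camera call takes 0.05 s, during which the arm holds its last target. There are 200 camera calls.

## Working session

There is one attempt and no reset: what is moved stays moved. The work goes in short steps, each a Python script; the robot and the scene stay as the last script left them, time stands still between calls to the robot, and variables do not carry over. Pictures are saved under pics/ and viewed, at most 14 in all, crops included, and the job is handed in when it is done.

```bash
ls; mkdir -p pics
python3 - <<'E'
from plant import bot
import cv2,numpy as np
for n in("scene","top"):
    cv2.imwrite(f"pics/{n}0.png",bot.camera(n)[:,:,::-1])
    c=bot.get_calibration(n);print({k:(np.round(v,3).tolist() if not isinstance(v,str) else v) for k,v in c.items()})
s=bot.read_state();print(s['t'],s['eef_rot'],s['tcp_pos'])
E
```

```text
pics
{'fx': 514.771, 'fy': 514.771, 'cx': 283.036, 'cy': 212.184, 'view': [[0.845, -0.535, -0.02, -260.194], [0.358, 0.537, 0.764, -345.254], [-0.398, -0.652, 0.645, -1000.076], [0.0, 0.0, 0.0, 1.0]]}
{'fx': 439.287, 'fy': 439.287, 'cx': 280.073, 'cy': 212.132, 'view': [[-0.023, -1.0, -0.004, 253.693], [0.997, -0.024, 0.076, -464.8], [-0.076, -0.002, 0.997, -1127.314], [0.0, 0.0, 0.0, 1.0]]}
0.1 [ 9.74583174e-01 -2.24024743e-01 -8.68583196e-05  7.37519815e-04] [294.52916605 606.83018287 193.92549559]
```

View pics/top0.png

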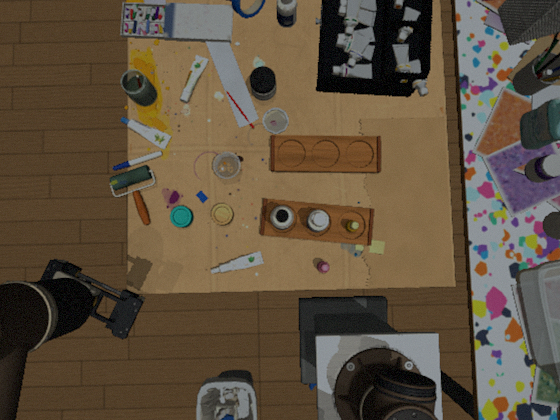

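View pics/scene0.png

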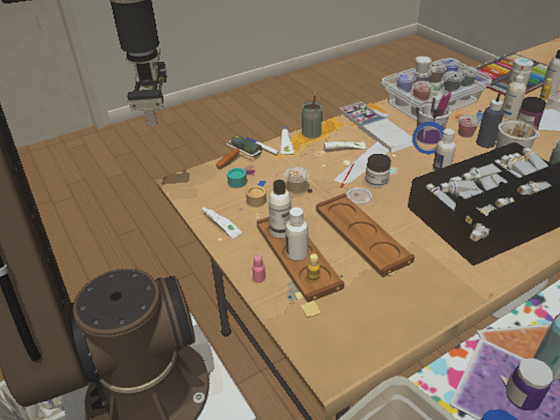

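The top view shows the full rack at cols 262-374, rows 198-243 (tall, flip, dropper from left). The empty rack is at 270-380 / 136-172, the likely riser is near (222,213), and there's a teal lookalike at (181,216). I'll zoom in.

Run:
```python
import cv2
i=cv2.imread("pics/top0.png")[95:285,160:400];cv2.imwrite("pics/c1.png",cv2.resize(i,None,fx=3.3,fy=3.15,interpolation=cv2.INTER_CUBIC)[:600,:800])
i=cv2.imread("pics/scene0.png")[155:310,215:420];cv2.imwrite("pics/c2.png",cv2.resize(i,None,fx=3.85,fy=3.85,interpolation=cv2.INTER_CUBIC)[:600,:800])
```

```text
(no output)
```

View pics/c1.png

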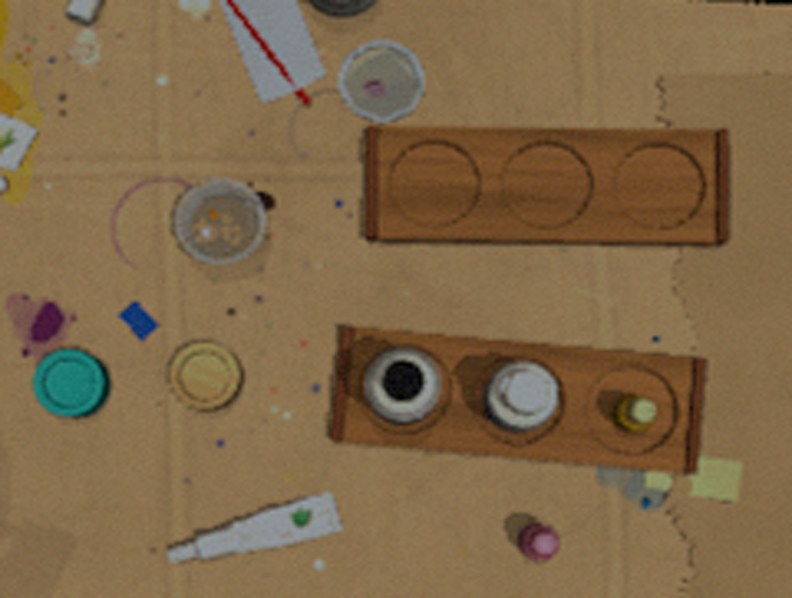

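View pics/c2.png

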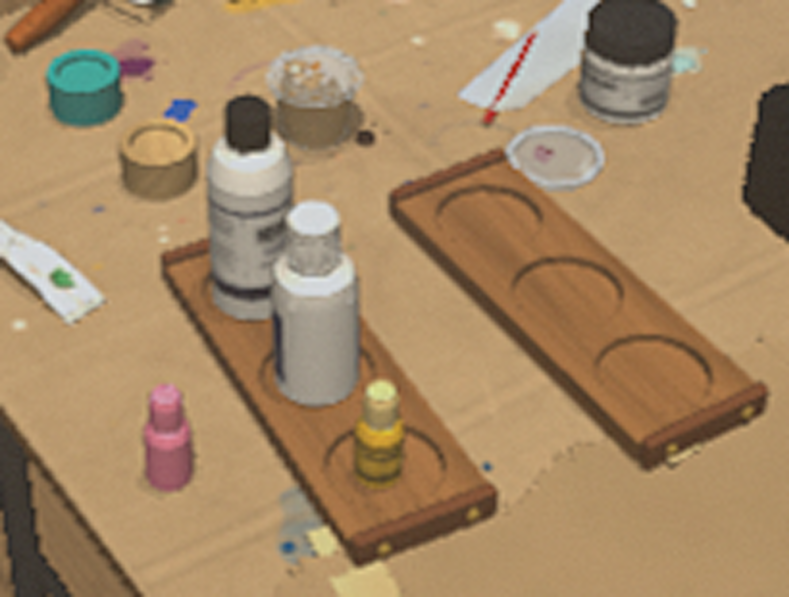

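```bash
cat > h.py <<'E'
from plant import bot
import numpy as np, cv2
def world(cam,uv,z):
    """pixel -> world point on the plane at height z"""
    c=bot.get_calibration(cam);V=np.array(c['view'])
    d=np.array([(uv[0]-c['cx'])/c['fx'],-(uv[1]-c['cy'])/c['fy'],-1.])
    o=-V[:3,:3].T@V[:3,3];d=V[:3,:3].T@d
    return o+d*(z-o[2])/d[2]
def save(cam,name): cv2.imwrite(f"pics/{name}.png",bot.camera(cam)[:,:,::-1])
def quat(a): # tool down, tool x at world angle a
    return [np.cos(a/2),np.sin(a/2),0,0]
E
python3 - <<'E'
from h import *
T=lambda u,v:(160+(u+.5)/3.3-.5,95+(v+.5)/3.15-.5)
S=lambda u,v:(215+(u+.5)/3.85-.5,155+(v+.5)/3.85-.5)
P={'riser':(34,(205,374),(159,143)),'tall':(168,(404,381),(248,107)),'flip':(145,(530,386),(313,213)),'drop':(83,(642,411),(381,388)),
'wL':(18,(434,183.5),(489,216)),'wM':(18,(546.5,184),(567,289)),'wR':(18,(660,185.5),(654,371))}
for k,(z,a,b) in P.items(): print(k,world('top',T(*a),z)[:2].round(1),world('scene',S(*b),z)[:2].round(1))
for n,q,z in(('empty',[(366,127),(729,129),(366,241),(728,244)],22),('full',[(345,327),(705,358),(331,440),(691,471)],22)):
    w=np.array([world('top',T(*p),z)[:2] for p in q]);d=w[0]-w[1]+w[2]-w[3]
    print(n,w.mean(0).round(1),np.degrees(np.arctan2(-d[0],d[1])).round(2),np.linalg.norm(d)/2,np.linalg.norm(w[0]-w[2]))
print(world('top',T(221,222),55),world('top',T(540,542),73))
E
```

```text
riser [469.7 392.7] [466.3 388.5]
tall [451.2 238.1] [450. 236.]
flip [447.  149.7] [442.3 151.6]
drop [429.4  61.6] [428.3  58.9]
wL [626.4 209.8] [625.1 208.1]
wM [623.8 120.1] [622.3 119.5]
wR [620.4  29.6] [619.2  28.9]
empty [622.1 120. ] -1.8 288.21410882516483 96.30752506917763
full [444.4 148.6] -6.52 283.8991002855774 93.99058084745673
[590.97958999 375.85517386  55.        ] [329.37684479 139.54105565  73.        ]
```

```bash
cat >> h.py <<'E'
FULL,EMPTY=np.radians(-6.8),np.radians(-1.9)
def tcp(x,y,z,yaw): return [x,y,z],quat(-np.pi/2+yaw)
def transfer(src,dst,yaw0,z0,z1,op,force,hi,op_out,dz=1.0):
    """grasp at src with the TCP at z0, set down at dst with the TCP at z1, travelling at TCP height hi"""
    bot.move_gripper(op)
    bot.move_ptp(*tcp(*src,hi,yaw0)); bot.line_to([*src,z0],velocity=120)
    bot.move_gripper(0,force); s=bot.read_state(); print('grip',s['width'],s['finger_force'],s['t'])
    bot.line_to([*src,hi],velocity=120); print('lift w',bot.read_state()['width'])
    bot.line_to([*dst,hi],velocity=200,ori=quat(-np.pi/2+EMPTY)); bot.pause(.3)
    bot.line_to([*dst,z1+20],velocity=120); bot.line_to([*dst,z1+dz],velocity=40)
    s=bot.read_state(); print('down',s['tcp_pos'].round(1),np.round(s['contact_force'],1),s['width'])
    bot.move_gripper(op_out); bot.line_to([*dst,hi],velocity=150); print('t',bot.read_state()['t'])
E
python3 - <<'E'
from h import *
transfer((468,390.6),(625.7,209),EMPTY,16,26,78,15,150,74)
bot.move_ptp(*tcp(430,300,250,FULL))
save('top','t1');save('scene','s1')
a=cv2.imread("pics/t1.png")[120:250,200:400];b=cv2.imread("pics/s1.png")[160:310,230:430]
cv2.imwrite("pics/m1.png",np.vstack([cv2.resize(a,None,fx=2.3,fy=2.3,interpolation=2),cv2.resize(b,(460,345)[:2],interpolation=2)])[:600])
E
```

```text
grip 0.6145082751003834 0.0 4.2167
lift w 0.28254438269085824
down [625.7 208.9  26.8] [0.4 0.9 1.1] 0.4835378356350305
t 11.0167
```

View pics/t1.png

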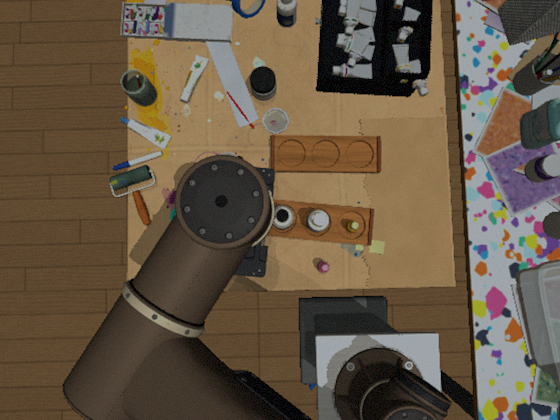

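Run:
```python
from h import *
s=bot.read_state();print(s['tcp_pos'],s['eef_rot'],s['width'],s['t'],s['joint_pos'],quat(-np.pi/2+FULL))
c=bot.get_calibration('top');print(c.keys())
for n in('top','scene'):
    c=bot.get_calibration(n);p=(np.array(c['view'])@[*s['tcp_pos'],1])[:3];print(n,c['cx']+c['fx']*p[0]/-p[2],c['cy']-c['fy']*p[1]/-p[2])
```

```text
[430.60614988 299.41700503 248.77218475] [-6.63554924e-01  7.48126787e-01 -2.65925516e-04 -1.04992655e-03] 74.01100180639393 12.0583 [ 9.81960431e-01  7.83073252e-02 -2.28332221e-01 -1.89272376e-05
 -1.26632287e+00 -1.10162888e+00] [np.float64(0.6639262126522416), np.float64(-0.7477980904985319), 0, 0]
dict_keys(['fx', 'fy', 'cx', 'cy', 'view'])
top 252.8341343972678 223.52431019439808
scene 256.8524978841512 144.06224074142983
```

Run:
```python
from h import *
bot.move_ptp(*tcp(430,-150,250,FULL))
save('top','t2');save('scene','s2')
a=cv2.imread("pics/t2.png")[120:250,150:400];b=cv2.imread("pics/s2.png")[150:310,200:430]
cv2.imwrite("pics/m2.png",np.vstack([cv2.resize(a,(560,291),interpolation=2),cv2.resize(b,(560,308)[:2],interpolation=2)]))
```

```text
(no output)
```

View pics/m2.png

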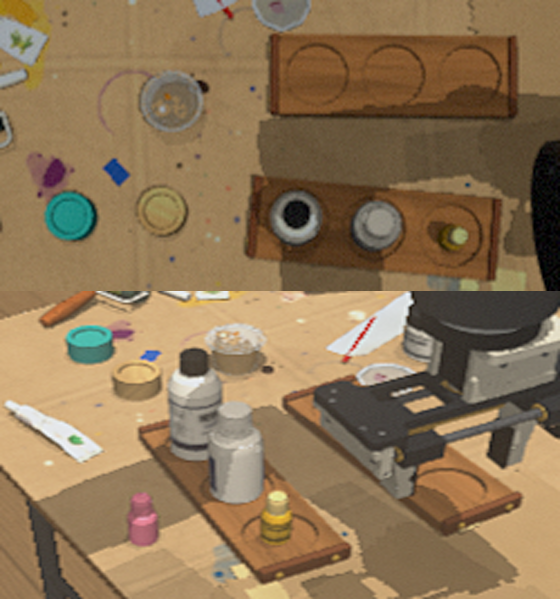

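Riser (about 222,214 px) was not moved. I'll repeat the approach with logging and a picture at the grasp height.

Run:
```python
from h import *
p=lambda m:(lambda s:print(m,s['t'],s['tcp_pos'].round(1),s['eef_rot'].round(3),round(s['width'],1),np.round(s['contact_force'],1),s['finger_force']))(bot.read_state())
bot.move_gripper(84);p('open')
bot.move_ptp(*tcp(430,100,280,EMPTY));bot.move_ptp(*tcp(468,390.6,150,EMPTY));p('above')
bot.line_to([468,390.6,45],velocity=120);p('45')
save('scene','s3');a=cv2.imread("pics/s3.png")[110:260,160:360];cv2.imwrite("pics/m3.png",cv2.resize(a,(800,600),interpolation=2))
```

```text
open 14.275 [ 430.  -149.9  250. ] [-0.664  0.748 -0.     0.   ] 84.1 [-0.7 -0.3  0.6] 0.0
above 16.4833 [468.5 389.8 151. ] [-0.695  0.719  0.     0.001] 84.1 [0.1 0.2 0.4] 0.0
45 17.5083 [468.5 391.   45.8] [-0.695  0.719  0.     0.001] 83.7 [ 0.6 -0.2 -0.1] 0.0
```

View pics/m3.png

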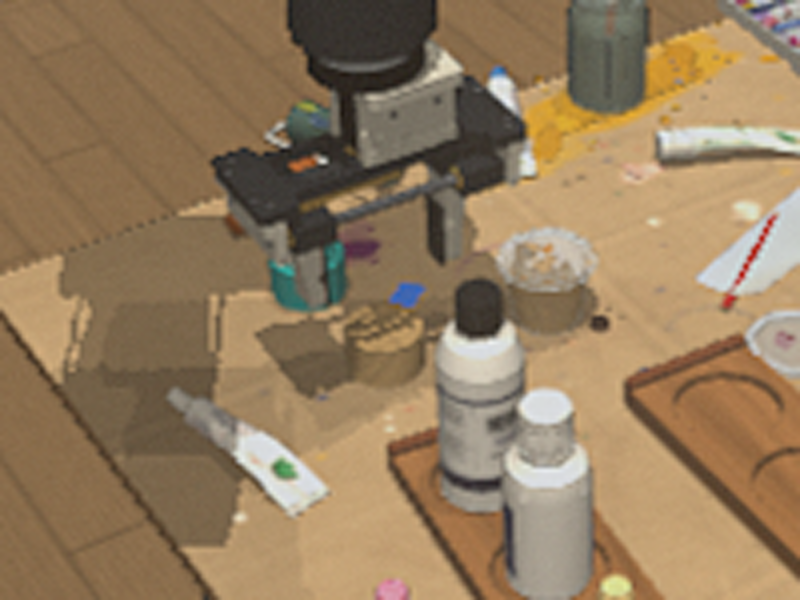

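Run:
```python
from h import *
c=bot.get_calibration('scene')
for q in([468.5,391,45],[468.5-42,391+1.4,45],[468.5+42,391-1.4,45],[468,390.6,34],[468,390.6,0]):
    p=(np.array(c['view'])@[*q,1])[:3];u=c['cx']+c['fx']*p[0]/-p[2],c['cy']-c['fy']*p[1]/-p[2];print(q,((np.array(u)-[160,110])*4).round())
print(np.linalg.inv(np.array(c['view']))[:3,3])
for z in(34,45,60):print(z,world('scene',(255.5,179.5),z))
```

```text
[468.5, 391, 45] [384. 311.]
[426.5, 392.4, 45] [329. 331.]
[510.5, 389.6, 45] [437. 292.]
[468, 390.6, 34] [384. 325.]
[468, 390.6, 0] [387. 363.]
[ -54.55727539 -606.1153462   903.71575038]
34 [493.6599258  438.31985841  34.        ]
45 [486.72617852 425.11003986  45.        ]
60 [477.2710686  407.09665093  60.        ]
```

The fingertips appear about 25 mm higher than reported, while the top view agrees laterally. I'll touch the table here to measure the height error.

Run:
```python
from h import *
f0=np.array(bot.read_state()['contact_force'])
bot.line_to([468,390.6,16],velocity=80)
z=16
while z>-40:
    z-=2; bot.line_to([468,390.6,z],velocity=40); s=bot.read_state(); f=np.array(s['contact_force'])-f0
    if z<-4 or abs(f[2])>3: print(z,s['tcp_pos'].round(1),f.round(1))
    if np.linalg.norm(f)>4: break
save('scene','s4');a=cv2.imread("pics/s4.png")[110:260,160:360];cv2.imwrite("pics/m4.png",cv2.resize(a,(800,600),interpolation=2))
print(s['t'])
```

```text
-6 [467.9 390.5  -6.2] [-0.9 -0.3  0.5]
-8 [467.9 390.5  -8.2] [-1.7  0.2  0.3]
-10 [467.9 390.5 -10.2] [-0.3  1.  -0.2]
-12 [467.9 390.5 -12.2] [-1.2  0.5  0.4]
-14 [467.9 390.5 -14.2] [-0.6  0.3  0.2]
-16 [467.9 390.5 -16.2] [-0.1  1.1  0.2]
-18 [467.9 390.5 -18.2] [-0.4  0.5 -0.2]
-20 [467.9 390.5 -20.2] [-1.2  0.3  0.5]
-22 [467.9 390.5 -22.2] [-0.7  0.3  1.1]
-24 [467.9 390.5 -24.2] [-0.9  0.3  0.1]
-26 [467.9 390.5 -26.2] [-0.8  0.3 -0.4]
-28 [467.9 390.5 -28.2] [-0.9 -0.   0.6]
-30 [467.9 390.5 -30.2] [-0.7  0.8  0.4]
-32 [468.3 390.9 -31.4] [-1.9 -0.2  5.4]
24.0667
```

View pics/m4.png

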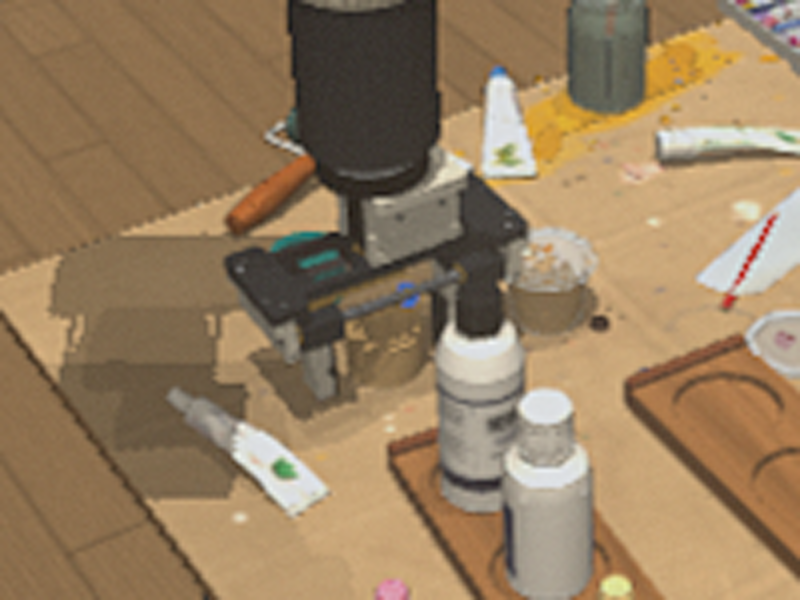

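The tips touch the table at a reported z of -31, so true tip height is reported + 31. I'll apply that and use force-guarded set-downs.

```bash
cat >> h.py <<'E'
ZO=-31  # reported TCP z minus true tip height
def grasp(src,z,force,hi):
    bot.line_to([*src,z+ZO],velocity=120); bot.move_gripper(0,force)
    s=bot.read_state(); print('grip',round(s['width'],1),s['finger_force'],s['t'])
    bot.line_to([*src,hi+ZO],velocity=120); print('lift w',bot.read_state()['width'])
def place(dst,z,hi,op):
    """carry over at height hi, lower until contact around tip height z, release, retreat"""
    bot.line_to([*dst,hi+ZO],velocity=220,ori=quat(-np.pi/2+EMPTY)); bot.pause(.2)
    bot.line_to([*dst,z+8+ZO],velocity=120); bot.pause(.2)
    f0=np.array(bot.read_state()['contact_force'])
    for h in np.arange(z+6,z-7,-1.5):
        bot.line_to([*dst,h+ZO],velocity=40); f=np.array(bot.read_state()['contact_force'])-f0
        if f[2]>3: break
    print('down at',h,'expected',z,f.round(1),round(bot.read_state()['width'],1))
    if h<z-5: raise SystemExit('no contact')
    bot.move_gripper(op); bot.line_to([*dst,hi+ZO],velocity=200); print('t',bot.read_state()['t'])
E
python3 - <<'E'
from h import *
grasp((468,390.6),16,15,110)
place((625.7,209),26,110,76)
bot.move_ptp(*tcp(560,-150,250,FULL))
save('top','t5');save('scene','s5')
a=cv2.imread("pics/t5.png")[120:250,200:400];b=cv2.imread("pics/s5.png")[160:310,230:430]
cv2.imwrite("pics/m5.png",np.hstack([cv2.resize(a,(400,260),interpolation=2),cv2.resize(b,(400,300),interpolation=2)[:260]]))
E
```

```text
grip 56.0 15.000137519091368 24.9833
lift w 55.41739022169645
down at 24.5 expected 26 [-1.4  1.2  7.9] 55.6
t 31.0167
```

View pics/m5.png

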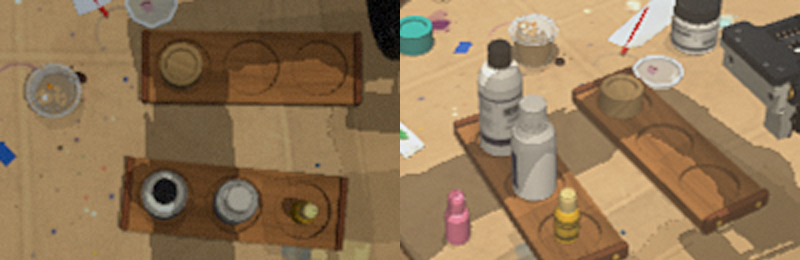

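Riser is seated in the left well. Next come the tall and flip bottles, gripped by their caps.

Run:
```python
from h import *
bot.move_gripper(64)
bot.move_ptp(*tcp(450.6,237,215+ZO,FULL))
grasp((450.6,237),147,25,207)
place((619.8,29.3),147,207,60)
s=(444.7,150.6)
bot.line_to([619.8,29.3,230+ZO]);bot.move_ptp(*tcp(*s,230+ZO,FULL))
bot.line_to([*s,190+ZO],velocity=200)
save('top','t6');save('scene','s6')
cv2.imwrite("pics/m6.png",np.hstack([cv2.imread("pics/t6.png")[110:260,220:400],cv2.imread("pics/s6.png")[130:280,220:420]]).repeat(2,0).repeat(2,1))
print(bot.read_state()['t'])
```

```text
grip 28.1 24.9933221608444 36.0
lift w 28.067038176215906
down at 145.5 expected 147 [-1.7 -0.2  9.8] 28.3
t 41.7083
43.3167
```

View pics/m6.png

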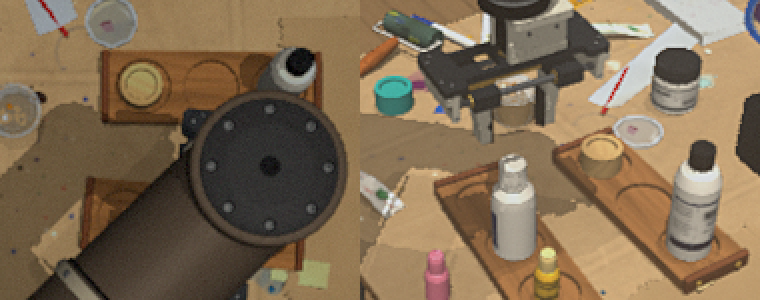

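Run:
```python
from h import *
for n,o in(('scene',(220,130)),('top',(220,110))):
  c=bot.get_calibration(n)
  for q in([620,29,10],[620,29,168]):
    p=(np.array(c['view'])@[*q,1])[:3];u=c['cx']+c['fx']*p[0]/-p[2],c['cy']-c['fy']*p[1]/-p[2];print(n,q,((np.array(u)-o)*2+(360 if n=='scene' else 0,0)).round())
cv2.imwrite("pics/m7.png",cv2.resize(cv2.imread("pics/s6.png")[185:270,350:420],None,fx=6,fy=6,interpolation=2))
```

```text
scene [620, 29, 10] [689. 246.]
scene [620, 29, 168] [704. 146.]
top [620, 29, 10] [279.  89.]
top [620, 29, 168] [303.  60.]
```

View pics/m7.png

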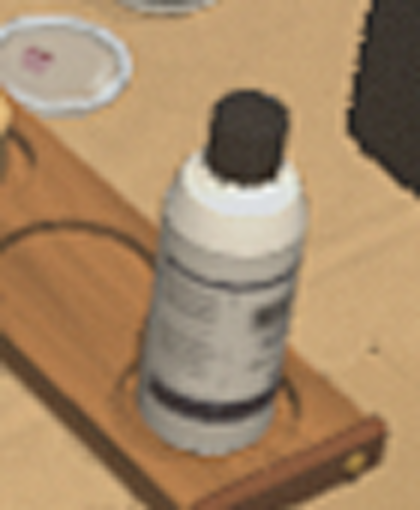

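The tall bottle is upright in its well; its cap and base match the projected upright pose. Next is the flip bottle.

Run:
```python
from h import *
grasp((444.7,150.6),122,25,185)
place((623,119.8),122,185,60)
bot.line_to([623,119.8,200+ZO]);bot.move_ptp(*tcp(450,-150,200,FULL))
save('top','t8');save('scene','s8')
cv2.imwrite("pics/m8.png",np.hstack([cv2.resize(cv2.imread("pics/t8.png")[125:250,250:390],(448,400),interpolation=2),cv2.resize(cv2.imread("pics/s8.png")[170:310,290:420],(350,377),interpolation=2)[:, :] if 0 else cv2.resize(cv2.imread("pics/s8.png")[170:310,290:410],(343,400),interpolation=2)]))
print(bot.read_state()['t'])
```

```text
grip 30.9 25.053561727436318 44.625
lift w 30.805112315511206
down at 122.0 expected 122 [0.4 0.7 3.2] 30.9
t 49.7167
51.2917
```

View pics/m8.png

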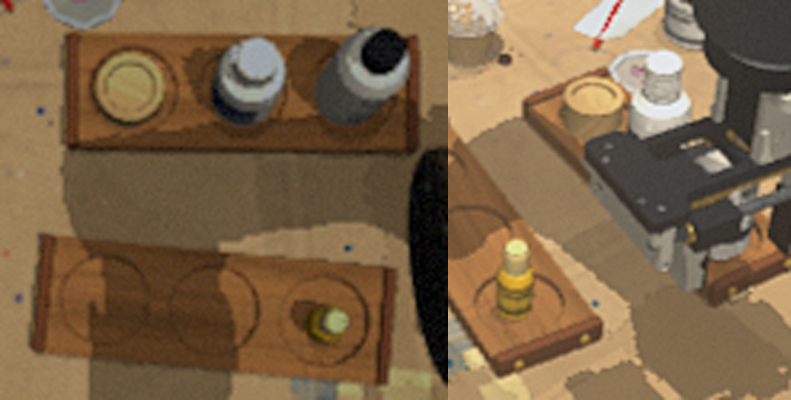

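Run:
```python
from h import *
t=lambda u,v:(250+u/3.2-.35,125+v/3.2-.35); s=lambda u,v:(290+(u-448)/2.858-.35,170+v/2.857-.35)
print('riser',world('top',t(129,88),44),world('scene',s(593,93),44))
print('drop',world('top',t(336,322),83),world('scene',s(517,247),83))
# finer: Hough-free centroid of the riser's pale disc in the top view
for f,(r0,r1,c0,c1) in(('pics/t8.png',(135,172,272,310)),):
    im=cv2.imread(f)[r0:r1,c0:c1];g=cv2.GaussianBlur(cv2.resize(im,None,fx=6,fy=6,interpolation=2),(0,0),3)[:,:,0]
    c=cv2.HoughCircles(g,cv2.HOUGH_GRADIENT,1,200,param1=60,param2=15,minRadius=55,maxRadius=80)
    for q in c[0][:2]: p=(c0+q[0]/6-.4,r0+q[1]/6-.4);print(q,world('top',p,44))
```

```text
riser [622.93884757 213.57197568  44.        ] [623.6584427  213.97821787  44.        ]
drop [429.03326309  60.48477469  83.        ] [427.45679942  56.83568475  83.        ]
[106.5  99.5  58.2] [625.49966378 215.08578289  44.        ]
```

Run:
```python
from h import *
bot.move_gripper(60)
bot.move_ptp(*tcp(428.5,59.5,150+ZO,FULL))
grasp((428.5,59.5),30,12,140)
bot.line_to([624.5,214.3,140+ZO],velocity=200,ori=quat(-np.pi/2+EMPTY));bot.line_to([624.5,214.3,75+ZO],velocity=120);bot.pause(.2)
save('scene','s9')
cv2.imwrite("pics/m9.png",cv2.resize(cv2.imread("pics/s9.png")[140:240,290:400],(770,600)[:2],interpolation=2) if 0 else cv2.resize(cv2.imread("pics/s9.png")[140:240,290:400],(660,600),interpolation=2))
print(bot.read_state()['t'])
c=bot.get_calibration('scene')
for q in([624,214.2,44],[624.5,214.3,55],[624.5,214.3,75],[624.5,214.3,128]):
    p=(np.array(c['view'])@[*q,1])[:3];u=c['cx']+c['fx']*p[0]/-p[2],c['cy']-c['fy']*p[1]/-p[2];print(q,((np.array(u)-(290,140))*6).round())
```

```text
grip 28.4 11.999519085511565 54.1833
lift w 28.688407377064035
57.5917
[624, 214.2, 44] [303. 373.]
[624.5, 214.3, 55] [305. 353.]
[624.5, 214.3, 75] [307. 317.]
[624.5, 214.3, 128] [314. 218.]
```

View pics/m9.png

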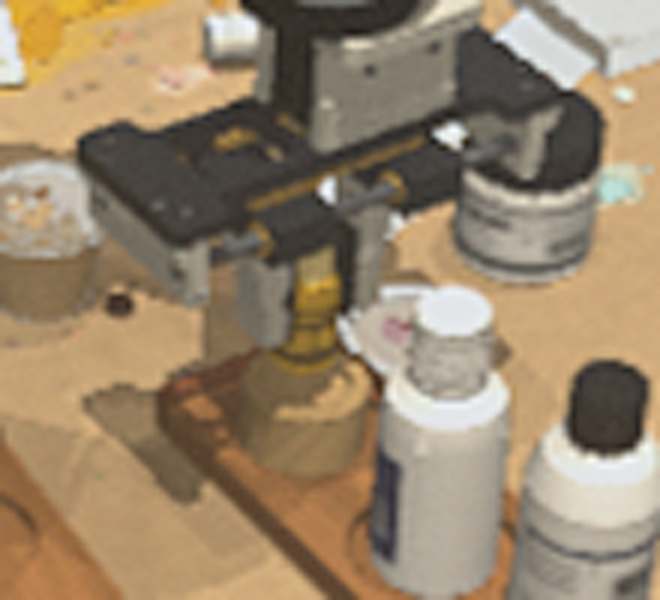

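The dropper hangs centred over the riser (base near 305,368; riser spans 245-370). I'll lower it, and stop without releasing if it touches the rim first.

Run:
```python
from h import *
d=(624.5,214.3); bot.line_to([*d,67+ZO],velocity=60);bot.pause(.2)
f0=np.array(bot.read_state()['contact_force'])
for h in np.arange(66,53,-1.):
    bot.line_to([*d,h+ZO],velocity=40); f=np.array(bot.read_state()['contact_force'])-f0
    if np.linalg.norm(f)>3: break
print(h,f.round(1),bot.read_state()['t'])
if 55<h<61:
    bot.move_gripper(55); bot.line_to([*d,160+ZO],velocity=120); bot.move_ptp(*tcp(450,-150,250,FULL))
    save('top','t10');save('scene','s10')
    cv2.imwrite("pics/m10.png",np.hstack([cv2.resize(cv2.imread("pics/t10.png")[125:215,200:390],(422,200),interpolation=2),cv2.resize(cv2.imread("pics/s10.png")[150:250,290:410],(360,300),interpolation=2)[:200]]) )
    print(bot.read_state()['t'])
```

```text
57.0 [-2.7 -1.   7.2] 60.575
63.925
```

View pics/m10.png

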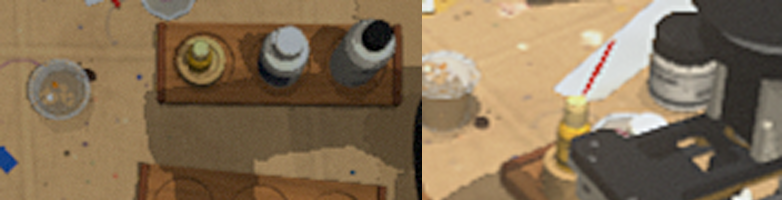

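The dropper stands in the riser's socket, with contact at the expected socket-floor height. All three bottles are upright in reverse order, so I'll hand in.

```bash
python3 -c "
from plant import bot
print(bot.close_job())"
```

```text
the job is handed in; nothing more can be done
None
```

The job is handed in at about 64 s of the 109 s allowed; the last pictures show the riser in the left well of the empty rack with the dropper upright in its socket, the flip bottle in the middle, the tall bottle on the right, and the paint cup untouched, but no verdict was returned.

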